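# Pull the vent flap shut with the hooked pole

## Task

Pick up the hooked pole, put its prong through the ring eye of the drying cabinet's open vent flap and pull the flap shut past its catch and up against its stop; seat it there with a brief firm pull of about 15 N, at no time pulling harder than 20 N, and touch the cabinet and flap with the pole only. Then slip the prong out of the eye and lay the pole down flat on a free place of the cupboard top, keeping hold of it until it rests there, with the flap still shut and the small things around left where they stand.

Things in the scene. Friction and masses are not known exactly. Their poses are not given: they have to be found in the camera images.
- hook_pole: Loose pole lying flat, 0.15 kg, 284 mm long. Origin: under the place to grip, at its underside. Along its x: grey rectangular grip 18 mm wide (y), 24 mm high (z), from x = -120 to +50 mm, then a round steel shaft, 8 mm thick, axis 12 mm above the underside, to x = +160 mm, where it turns square aside into the prong: 8 mm thick, along +y, ending 38 mm from the shaft's axis.
- prong (a point): The middle of the prong of the hooked pole: at x = +160, y = +17, z = +12 mm in the pole's frame (axes as the pole's).
- drying_cabinet: White bench-top drying cabinet, fixed, 260 mm wide (y), 120 mm deep (x), 345 mm high; origin under its centre, front at x = -60 mm, facing the robot (its own -x). The upper front is an opening 192 mm wide, from 170 to 306 mm above the work surface, closed by the vent flap.
- eye (a point): Centre of the steel ring eye on the flap's outer face, at mid-width (cabinet y = 0), 105 mm above the hinge, 24 mm out from the face. The ring stands upright, axis along the cabinet's y: hole 22 mm, wire 6 mm thick. With the flap open it is 53 mm farther in (+x of the cabinet) than shut, and at most 4 mm higher or lower on the way: a nearly straight, level pull. Turns with the flap.
- hinge (a point): Middle of the flap's hinge line, which runs along the cabinet's y at the lower edge of the flap, in the plane of the cabinet's front, 170 mm above the work surface. Axes as the cabinet's.
- flap (a joint): Hinge angle of the aluminium vent flap (180 mm wide, 128 mm high): 0.5 is open, leaning back into the cabinet; upright is 0. A weak spring (about 1 N at the eye) swings it open while it is not caught. Shut against its stop it reads between -0.08 and 0.08, depending on the keeper's setting; the catch is first met at -0.01 to 0.15.
- tape_roll: Roll of tan tape lying flat, 104 mm across, 25 mm high, bystander; origin under its centre.
- timer: Grey bench timer, 60x64x20 mm, bystander; origin under its centre.
- dropper: Brown dropper bottle, 31 mm across, 102 mm high, bystander; origin under its centre.
- dish: Steel kidney dish, 75x162x32 mm, bystander; origin under its centre.
- catch (a point): Middle of the underside of the header over the flap. Here an adjustable keeper carries a sprung ball catch (takes about 7 to 11 N at the eye to pass) and, 4 mm farther on, a rubber stop. It is set anywhere within 9 mm of flush, before or behind, not known beforehand: the resistance tells. Past the catch the flap stays shut by itself. This point does not move with the setting.

How it is judged:
By the outcome, as a careful person would: the job done as asked, in the order asked, and still so for the second after the job is handed in, with the robot touching nothing.
It also fails if it takes over 72 s, if anything falls off the work surface, if the arm or the gripper's body presses on something with over 40 N, if the wrist force passes 120 N, or if a joint passes its speed limit or range.

## Robot

A 6-joint arm with a two-finger parallel gripper is mounted at the origin on a cart in front of the work surface, level with it; the furniture and walls round the work are solid. World frame = base frame: x ahead of the robot, y to its left, z up, the work surface at z = 0. Lengths are in m, angles in degrees, forces in N, time in s.
With the tool pointing down it reaches from about 0.35 to 0.85 m from the base axis. Payload 8.1 kg.
Tool frame: the origin (TCP) lies on the centre line of the jaws, within the pads' length; the fingertips stand 14 mm ahead of it and the grasp point (between the pads) lies 5 mm behind it (robot.tcp_to_tips is the distance from the TCP to the fingertips, in m); z points along the fingers, y is the line along which they close (so a half turn about z gives the same grasp; the last joint's range is limited). The gripper opens to 85 mm and grips with 20 to 120 N. Pads are 22 mm wide; open, the fingers measure 114 mm over their backs; the gripper's body (76 mm by 85 mm) begins 54 mm behind the grasp point. The pads swing forward as they close: fully open they stand 13 mm farther back than shut.
Start: joints at [63.862, 7.471, 85.268, -0, 87.261, -4.893], TCP at [0.217, 0.559, 0.245] pointing down, gripper open.
Joint ranges: [-169.43, 169.43], [-51.17, 129.36], [1.28, 143.12], [-76.62, 256.62], [0, 156.53], [-152.29, 152.29]. Speed limits (degrees/s): [136.94, 136.94, 159.86, 180, 180, 180].

## Interface

Orientations are given as [roll, pitch, yaw] about the fixed x, y, z axes, in that order (R = Rz(yaw) Ry(pitch) Rx(roll)).
In Python, from plant import robot, grab_frame, calibration, close_job, regions_of gives the robot as it stands.
- The arm moves only by the shell command python3 -m inch 'ROWS' [FORCE]. ROWS is JSON, a list of rows, each an object with "grip": the opening, from 0 (shut) to 1 (fully open); "dp": the shift along the tool's x, y, z in m, a list of three; "yaw": the turn about the tool's z in rad. A call has 1 to 10 rows; each row is the pose to reach, as a shift and turn from the pose commanded when the call began, along the tool's axes at that moment; what a row does not reach only later rows make up. A row lasts 1/10 s, in which the tool goes at most 50 mm and 8.59 degrees, less where a joint would pass 70% of its speed; a pose out of reach is approached as far as the arm can. A call with a gripper value outside its range is refused whole. The fingers move at their own pace and stop on an object; FORCE is the grip in N (left out, the last holds). Time passes only in rows, so rows that repeat a pose let the fingers close. It gives the time, the measured TCP pose, the force, the opening and the grip force at its end, in the units of the state.
- robot.sense(): the state, without advancing time (a new reading comes with each control period).
- grab_frame(name): name is "scene" or "top"; returns (picture, depth): 384x512x3 uint8, red, green, blue; 384x512 float32, m along the optical axis (not along the pixel's ray), 0 where there is no reading.
- calibration(name): a dict with "fx", "fy", "cx", "cy" (pixels), "distortion" ([k1, k2, p1, p2, k3] as OpenCV has them; the pictures are not rectified), "extrinsics" (4x4, takes a point from camera to world coordinates). Camera axes: x right, y down, z forward; pixel columns grow to the right and rows downward; lengths in m; the calibration is good to about 2 mm. A picture is of the moment at which its call begins. calibration takes no time and is no camera call.
- close_job(): hands the job in; it is judged then, once.
Trained networks look in the newest picture that a camera, given by its name, has taken for a name from the list of things; names that differ only in an ending like _2 or _b are one class to them, and where a whole thing is asked for, a point or a joint stands for the part that bears it (a point fixed in the world has none). Each returns a list of dicts, best first, with "confidence" (0 to 1); they miss things now and then, are a little off and sometimes report something else, mostly with a low value. They report only what shows in the picture. A call takes as long as a camera call.
- regions_of(target, camera): "region" (384x512 bool, what is visible of it) and "rect" ([left, top, right, bottom] in pixels, round what is visible of it).
The state is a dict: "time": time; "joints": joint angles; "qd": joint speeds; "joint_efforts": joint torques, N m; "position": TCP position; "tool_rot": TCP orientation; "wrist_force": force on the tool from outside, world axes, zero at the start; "wrist_torque": the same for the moment, N m; "finger_gap": finger opening in m; "grasp_force": force on a finger pad.
Only numpy, scipy, OpenCV 4.12 (cv2) and the standard library are available. Lean on these libraries where they do the work, as an engineer would, in place of code of your own. Each camera call takes 0.05 s, during which the arm holds its last target. There are 200 camera calls.

## Working session

There is one attempt and no reset: what is moved stays moved. The work goes in short steps, Python scripts to look and compute and a shell command to move; the robot and the scene stay as the last step left them, time stands still between calls to the robot, and variables do not carry over. Pictures are saved under pics/ and viewed, at most 10 in all, crops included, and the job is handed in when it is done.

```bash
ls; mkdir -p pics
cat > h.py <<'E'
import numpy as np, cv2
from plant import robot, grab_frame, calibration, close_job, regions_of
def pts(name, depth, mask=None):
    c=calibration(name); K=np.array([[c["fx"],0,c["cx"]],[0,c["fy"],c["cy"]],[0,0,1.]])
    m=depth>0
    if mask is not None: m&=mask
    v,u=np.nonzero(m)
    n=cv2.undistortPoints(np.stack([u,v],1).astype(np.float64)[:,None],K,np.array(c["distortion"]))[:,0]
    z=depth[v,u]; P=np.c_[n*z[:,None],z]
    E=np.array(c["extrinsics"]); return P@E[:3,:3].T+E[:3,3], u, v
def proj(name,P):
    c=calibration(name); K=np.array([[c["fx"],0,c["cx"]],[0,c["fy"],c["cy"]],[0,0,1.]])
    E=np.linalg.inv(np.array(c["extrinsics"])); 
    return cv2.projectPoints(np.array(P,float).reshape(-1,3),cv2.Rodrigues(E[:3,:3])[0],E[:3,3],K,np.array(c["distortion"]))[0][:,0]
E
python3 - <<'E'
from h import *
ims=[]
for n in("scene","top"):
    im,d=grab_frame(n); np.savez(f"/tmp/{n}.npz",im=im,d=d)
    cv2.imwrite(f"pics/{n}0.png",cv2.cvtColor(im,cv2.COLOR_RGB2BGR))
    print(n,np.round(np.array(calibration(n)["extrinsics"])[:3],3).tolist(), calibration(n)["fx"])
    for t in("hook_pole","drying_cabinet","eye","flap","prong","tape_roll","timer","dropper","dish"):
        for r in regions_of(t,n)[:2]:
            P,u,v=pts(n,d,r["region"])
            if len(P): print(t,round(r["confidence"],2),[int(x) for x in r["rect"]],len(P),np.round(np.median(P,0),3),np.round(np.percentile(P,2,0),3),np.round(np.percentile(P,98,0),3))
print(robot.sense())
E
```

```text
pics
scene [[0.486, -0.644, 0.591, -0.267], [-0.874, -0.345, 0.342, -0.477], [-0.016, -0.683, -0.73, 1.133]] 461.1687148877383
hook_pole 0.97 [261, 246, 355, 270] 546 [ 0.456 -0.207  0.021] [ 0.393 -0.334  0.004] [ 0.568 -0.121  0.029]
drying_cabinet 0.61 [192, 86, 288, 213] 9150 [0.59  0.058 0.232] [ 0.572 -0.051  0.032] [0.688 0.198 0.349]
eye 0.8 [205, 122, 262, 175] 1791 [0.602 0.075 0.213] [ 0.577 -0.005  0.17 ] [0.629 0.165 0.261]
flap 0.7 [206, 123, 267, 176] 1831 [0.602 0.075 0.213] [ 0.577 -0.006  0.169] [0.629 0.167 0.262]
flap 0.55 [191, 86, 290, 213] 9288 [0.59  0.057 0.231] [ 0.572 -0.051  0.03 ] [0.691 0.199 0.349]
prong 0.72 [260, 245, 357, 270] 507 [ 0.445 -0.191  0.022] [ 0.393 -0.336  0.002] [ 0.579 -0.121  0.029]
tape_roll 0.79 [183, 234, 220, 265] 666 [0.363 0.068 0.022] [ 0.315  0.023 -0.001] [0.415 0.117 0.03 ]
tape_roll 0.65 [161, 202, 185, 223] 301 [0.426 0.227 0.019] [0.399 0.199 0.007] [0.456 0.262 0.025]
timer 0.58 [160, 203, 187, 226] 337 [0.427 0.226 0.019] [0.399 0.197 0.003] [0.459 0.261 0.024]
timer 0.58 [192, 84, 290, 215] 9262 [0.591 0.057 0.231] [ 0
[... 1284 characters left out ...]
.339  0.035]
{'time': 1.0, 'joints': array([ 6.38622241e+01,  7.47165051e+00,  8.52661713e+01,  1.56573675e-03,
        8.72612866e+01, -4.89171589e+00]), 'qd': array([-0.01892611,  0.07513022,  0.12685043, -0.08754444,  0.14844769,
        0.0227173 ]), 'joint_efforts': array([-6.34231765e-04, -5.69334126e+01, -5.00869596e+01, -4.07405105e-04,
        1.19294924e-03, -2.12455393e-05]), 'position': array([0.21738892, 0.55925152, 0.2453028 ]), 'tool_rot': array([ 1.79998978e+02, -1.48222788e-03,  1.58753865e+02]), 'wrist_force': array([-1.23704689,  0.65788713, -0.06233512]), 'wrist_torque': array([ 0.07512821,  0.01146657, -0.02619854]), 'grasp_force': 0.0, 'finger_gap': 0.08557836560162663}
```

Run:
```python
from h import *
a=np.load("/tmp/scene.npz")["im"]; b=np.load("/tmp/top.npz")["im"]
a=cv2.resize(a[70:340,150:400],None,fx=2.2,fy=2.2,interpolation=3)[:594,:]
b=cv2.resize(b[110:270,140:370],None,fx=3.4,fy=3.4,interpolation=3)
cv2.imwrite("pics/a.png",a[...,::-1]); cv2.imwrite("pics/b.png",b[...,::-1]); print(a.shape,b.shape)
# pole: fit grip axis from scene+top points
for n in("scene","top"):
    z=np.load(f"/tmp/{n}.npz"); P,u,v=pts(n,z["d"])
    m=(P[:,0]>.35)&(P[:,0]<.65)&(P[:,1]>-.36)&(P[:,1]<-.09)&(P[:,2]>.016)&(P[:,2]<.04)&(u>255)
    Q=P[m][:,:2]; print(n,len(Q),Q.min(0),Q.max(0))
    c=Q.mean(0); w=np.linalg.svd(Q-c)[2][0]; print(c,w,np.degrees(np.arctan2(w[1],w[0])))
    m=(P[:,2]>.33)&(P[:,2]<.36)
    print("cab",cv2.minAreaRect(P[m][:,:2].astype(np.float32)))
```

```text
(594, 550, 3) (544, 782, 3)
scene 676 [ 0.35058435 -0.3598708 ] [ 0.64994463 -0.11152248]
[ 0.49327143 -0.2296069 ] [-0.93351477  0.35853894] 158.98950585766082
cab ((0.2593632638454437, 0.32512038946151733), (1.9868266582489014, 0.9372103214263916), 89.9563217163086)
top 313 [ 0.35461262 -0.35994006] [ 0.64984077 -0.11067249]
[ 0.47915125 -0.21350532] [-0.77636547  0.63028299] 140.92899553467032
cab ((0.3401526212692261, -0.07273024320602417), (0.7638400793075562, 1.5414446592330933), 0.045539893209934235)
```

View pics/a.png

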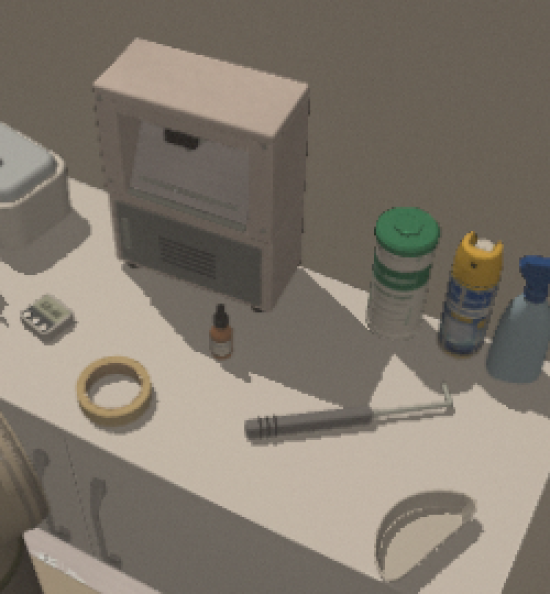

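View pics/b.png

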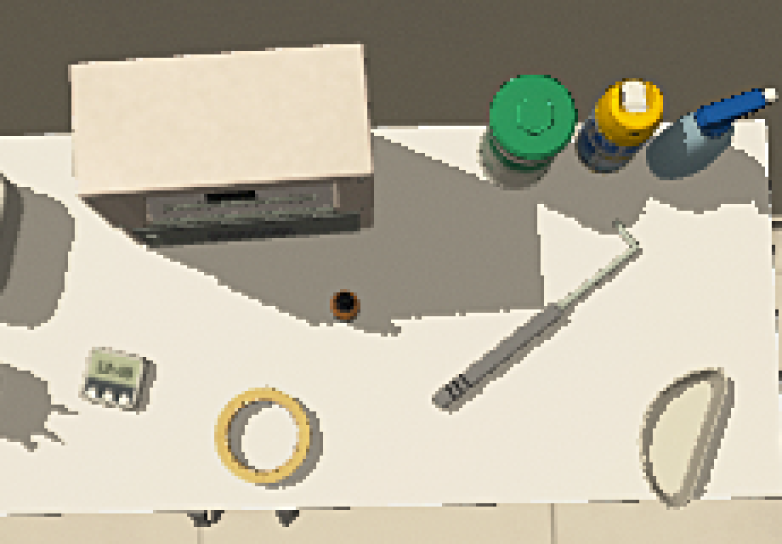

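Scene view: cabinet with its flap leaning back at upper left (crop 95–310, 40–310), the pole flat with grip end at (247,428), bend at (447,405). Top view: grip end at crop (440,400), bend at (637,247) and prong tip at (616,224), so the prong points toward the cabinet side (+y of the pole). The ring itself is too small to see here.

```bash
cat >> h.py <<'E'
def ray(name,uv,z0):
    c=calibration(name); K=np.array([[c["fx"],0,c["cx"]],[0,c["fy"],c["cy"]],[0,0,1.]])
    n=cv2.undistortPoints(np.array(uv,float).reshape(-1,1,2),K,np.array(c["distortion"]))[:,0]
    E=np.array(c["extrinsics"]); d=np.c_[n,np.ones(len(n))]@E[:3,:3].T; o=E[:3,3]
    return o+d*((z0-o[2])/d[:,2])[:,None]
E
python3 - <<'E'
from h import *
print("top keypts",np.round(ray("top",[[269.4,227.6],[327.4,182.4],[321.3,175.9]],.013),4))
s=lambda x,y:[150+x/2.2,70+y/2.2]
print("scene keypts",np.round(ray("scene",[s(246,429),s(449,405),s(446,388)],.013),4))
for n in("scene","top"):
    z=np.load(f"/tmp/{n}.npz"); P,u,v=pts(n,z["d"])
    m=(P[:,0]>.5)&(P[:,1]>-.1)&(P[:,1]<.24)&(P[:,2]>.335)&(P[:,2]<.36)
    if n=="scene": m&=(u<300)
    r=cv2.minAreaRect(P[m][:,:2].astype(np.float32)); print(n,"cab top",np.round(r[0],4),np.round(r[1],4),round(r[2],2),np.median(P[m][:,2]))
    # front plane, below the flap
    m=(P[:,0]>.54)&(P[:,0]<.62)&(P[:,1]>-.03)&(P[:,1]<.18)&(P[:,2]>.03)&(P[:,2]<.15)
    if m.sum()>50:
        Q=P[m]; A=np.c_[Q[:,1],Q[:,2],np.ones(len(Q))]; k=np.linalg.lstsq(A,Q[:,0],rcond=None)[0]
        r=Q[:,0]-A@k; g=abs(r)<.006; k=np.linalg.lstsq(A[g],Q[g,0],rcond=None)[0]; print(n,"front",g.sum(),k,np.degrees(np.arctan(-k[0])))
    # table height
    m=(P[:,0]>.3)&(P[:,0]<.5)&(P[:,1]>-.3)&(P[:,1]<.2)&(abs(P[:,2])<.015); print("table",np.median(P[m][:,2]))
    R=[r for r in regions_of("hook_pole",n)]
    rg=R[0]["region"]; vv,uu=np.nonzero(rg); Q=ray(n,np.c_[uu,vv],.016)[:,:2]
    c=np.median(Q,0)
    l=cv2.fitLine(Q.astype(np.float32),cv2.DIST_HUBER,0,.005,.005).ravel(); d=l[:2]*np.sign(l[0]); t=(Q-l[2:])@d
    print(n,"pole",np.degrees(np.arctan2(d[1],d[0])),l[2:],t.min(),t.max())
E
```

```text
top keypts [[ 0.3977 -0.12    0.013 ]
 [ 0.5614 -0.3416  0.013 ]
 [ 0.5865 -0.3197  0.013 ]]
scene keypts [[ 0.3969 -0.1173  0.013 ]
 [ 0.5598 -0.341   0.013 ]
 [ 0.5846 -0.3271  0.013 ]]
scene cab top [0.6482 0.0879] [0.3046 0.1574] 89.49 0.34604893027870187
scene front 1587 [-0.05610433  0.0131257   0.58175359] 3.2111749509565723
table 0.0015274511710754446
scene pole -52.924416 [ 0.4577777 -0.2025196] -0.10731950138774646 0.17584399568583647
top cab top [0.6472 0.0689] [0.1482 0.3376] 0.32 0.34541422264269594
top front 361 [-0.05612334  0.01717306  0.58030919] 3.212260761899866
table 0.0007608192651233914
top pole -53.401527 [ 0.445749   -0.18161058] -0.08327826728016975 0.19053864941045245
```

```bash
cat >> h.py <<'E'
from scipy.spatial.transform import Rotation as Ro
def to(goal,yaw=None):
    s=robot.sense(); R=Ro.from_euler("xyz",s["tool_rot"],degrees=True)
    d=R.inv().apply(np.array(goal)-s["position"])
    dy=None if yaw is None else -((yaw-s["tool_rot"][2]+180)%360-180)*np.pi/180
    print("t",round(s["time"],2),"pos",np.round(s["position"],4),"rot",np.round(s["tool_rot"],2),"F",np.round(s["wrist_force"],1),"dp",np.round(d,4),"yaw",dy and round(dy,4))
E
python3 -m inch '[{"grip":0.8,"dp":[-0.513,-0.63,0],"yaw":0.563},{"grip":0.8,"dp":[-0.513,-0.63,0],"yaw":0.563},{"grip":0.8,"dp":[-0.513,-0.63,0],"yaw":0.563},{"grip":0.8,"dp":[-0.513,-0.63,0],"yaw":0.563},{"grip":0.8,"dp":[-0.513,-0.63,0],"yaw":0.563},{"grip":0.8,"dp":[-0.513,-0.63,0],"yaw":0.563},{"grip":0.8,"dp":[-0.513,-0.63,0],"yaw":0.563},{"grip":0.8,"dp":[-0.513,-0.63,0],"yaw":0.563},{"grip":0.8,"dp":[-0.513,-0.63,0],"yaw":0.563},{"grip":0.8,"dp":[-0.513,-0.63,0],"yaw":0.563}]'
python3 - <<'E'
from h import *
to([.467,-.214,.12],126.5)
# cabinet y centre, from first pictures
y=np.radians(3.2); ex=np.array([np.cos(y),np.sin(y)]); ey=np.array([-ex[1],ex[0]])
for n in("scene","top"):
    z=np.load(f"/tmp/{n}.npz"); P,u,v=pts(n,z["d"]); X=P[:,:2]@ex; Y=P[:,:2]@ey
    for nm,m in(("top",(X>.58)&(X<.72)&(Y>-.1)&(Y<.22)&(abs(P[:,2]-.346)<.006)),("front",(X>.565)&(X<.60)&(Y>-.1)&(Y<.22)&(P[:,2]>.04)&(P[:,2]<.16))):
        q=[.5,2,98,99.5]; print(n,nm,m.sum(),"X",np.percentile(X[m],q).round(4),"Y",np.percentile(Y[m],q).round(4))
# eye projection
c=np.array([.5810,.0]); 
hx=.5785*1; 
eye=np.r_[ex*(.5825+.0293)+ey*.048,.2736]; print("eye guess",eye,proj("scene",eye),proj("top",eye))
E
```

```text
time: 2.1
position: [0.3714, 0.0816, 0.2458]
tool_rot: [179.9, 0.0, 126.5]
wrist_force: [1.2, 0.9, 0.1]
finger_gap: 0.068
grasp_force: 0.0
t 2.1 pos [0.3714 0.0816 0.2458] rot [1.7992e+02 5.0000e-02 1.2651e+02] F [1.2 0.9 0.1] dp [-0.2943 -0.0992  0.1259] yaw 0.0002
scene top 2497 X [0.581  0.5824 0.7171 0.7192] Y [-0.0895 -0.0838  0.1661  0.1711]
scene front 2026 X [0.5765 0.5777 0.591  0.5964] Y [-0.0848 -0.0835  0.1675  0.1721]
top top 3435 X [0.5822 0.5838 0.7002 0.7177] Y [-0.0822 -0.0784  0.1709  0.1749]
top front 405 X [0.5771 0.5787 0.5868 0.5965] Y [-0.0817 -0.0746  0.1679  0.172 ]
eye guess [0.60816663 0.08207675 0.2736    ] [[235.73201311 133.22247688]] [[206.98733138 159.06290728]]
```

```bash
python3 -m inch '[{"grip":0.6,"dp":[-0.294,-0.099,0.08],"yaw":0},{"grip":0.6,"dp":[-0.294,-0.099,0.08],"yaw":0},{"grip":0.6,"dp":[-0.294,-0.099,0.08],"yaw":0},{"grip":0.6,"dp":[-0.294,-0.099,0.08],"yaw":0},{"grip":0.6,"dp":[-0.294,-0.099,0.08],"yaw":0},{"grip":0.6,"dp":[-0.294,-0.099,0.08],"yaw":0},{"grip":0.6,"dp":[-0.294,-0.099,0.08],"yaw":0},{"grip":0.6,"dp":[-0.294,-0.099,0.08],"yaw":0}]'
python3 - <<'E'
from h import *
to([.467,-.214,.017],126.5)
im,d=grab_frame("scene"); t,dt=grab_frame("top")
a=cv2.resize(im[110:190,190:290],None,fx=5.5,fy=5.5,interpolation=2)
b=cv2.resize(im[190:290,235:375],None,fx=4,fy=4,interpolation=2)[:,:550]
cv2.imwrite("pics/c.png",np.vstack([a[:190],b])[:600,:,::-1])
E
```

```text
time: 2.9
position: [0.466, -0.2141, 0.164]
tool_rot: [-179.9, -0.1, 126.3]
wrist_force: [-0.1, 0.9, -0.0]
finger_gap: 0.0514
grasp_force: 0.0
t 2.9 pos [ 0.466  -0.2141  0.164 ] rot [-1.7993e+02 -8.0000e-02  1.2631e+02] F [-0.1  0.9 -0. ] dp [-0.0007  0.001   0.147 ] yaw -0.0033
```

View pics/c.png

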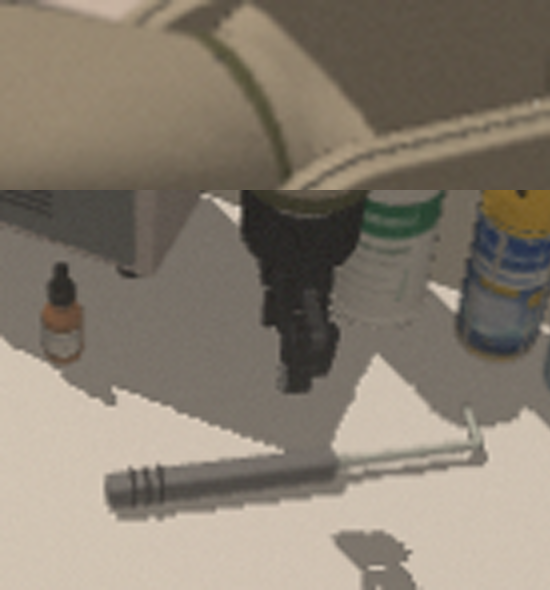

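The arm now hides the cabinet; the gripper hangs over the pole's grip (pole from (105,490) to (480,440) of the crop, still untouched). I descend and grip.

```bash
python3 -m inch '[{"grip":0.6,"dp":[-0.001,0.001,0.05],"yaw":-0.003},{"grip":0.6,"dp":[-0.001,0.001,0.09],"yaw":-0.003},{"grip":0.6,"dp":[-0.001,0.001,0.12],"yaw":-0.003},{"grip":0.6,"dp":[-0.001,0.001,0.135],"yaw":-0.003},{"grip":0.6,"dp":[-0.001,0.001,0.145],"yaw":-0.003},{"grip":0.6,"dp":[-0.001,0.001,0.147],"yaw":-0.003},{"grip":0.6,"dp":[-0.001,0.001,0.147],"yaw":-0.003}]'
python3 -m inch '[{"grip":0,"dp":[0,0,0],"yaw":0},{"grip":0,"dp":[0,0,0],"yaw":0},{"grip":0,"dp":[0,0,0],"yaw":0},{"grip":0,"dp":[0,0,0],"yaw":0},{"grip":0,"dp":[0,0,0],"yaw":0},{"grip":0,"dp":[0,0,0],"yaw":0},{"grip":0,"dp":[0,0,0],"yaw":0},{"grip":0,"dp":[0,0,0],"yaw":0}]' 100
python3 -m inch '[{"grip":0,"dp":[0,0,0],"yaw":0},{"grip":0,"dp":[0,0,0],"yaw":0},{"grip":0,"dp":[0,0,-0.02],"yaw":0},{"grip":0,"dp":[0,0,-0.06],"yaw":0},{"grip":0,"dp":[0,0,-0.1],"yaw":0},{"grip":0,"dp":[0,0,-0.15],"yaw":0},{"grip":0,"dp":[0,0,-0.2],"yaw":0},{"grip":0,"dp":[0,0,-0.25],"yaw":0},{"grip":0,"dp":[0,0,-0.262],"yaw":0},{"grip":0,"dp":[0,0,-0.262],"yaw":0}]'
python3 -c "
from h import *
to([.42,-.05,.279],183.2)"
```

```text
time: 3.7
position: [0.4688, -0.2122, 0.0196]
tool_rot: [180.0, 0.1, 126.7]
wrist_force: [-0.1, -0.5, 0.4]
finger_gap: 0.0514
grasp_force: 0.0
time: 4.5
position: [0.4689, -0.2125, 0.0199]
tool_rot: [179.9, 0.1, 126.7]
wrist_force: [-1.8, 1.3, 6.9]
finger_gap: 0.0156
grasp_force: 98.6
time: 5.5
position: [0.4691, -0.2128, 0.2836]
tool_rot: [179.9, 0.3, 126.7]
wrist_force: [-0.1, 0.0, -1.6]
finger_gap: 0.0159
grasp_force: 98.0
t 5.5 pos [ 0.4691 -0.2128  0.2836] rot [179.86   0.32 126.66] F [-0.1  0.  -1.6] dp [0.1599 0.0578 0.0039] yaw -0.9867
```

```bash
python3 -m inch '[{"grip":0,"dp":[0.025,-0.036,0],"yaw":0},{"grip":0,"dp":[0.054,-0.072,0],"yaw":0},{"grip":0,"dp":[0.09,-0.05,0.002],"yaw":-0.15},{"grip":0,"dp":[0.12,-0.03,0.002],"yaw":-0.3},{"grip":0,"dp":[0.15,0,0.002],"yaw":-0.45},{"grip":0,"dp":[0.18,0.02,0.002],"yaw":-0.6},{"grip":0,"dp":[0.21,0.04,0.002],"yaw":-0.75},{"grip":0,"dp":[0.24,0.055,0.002],"yaw":-0.9},{"grip":0,"dp":[0.24,0.055,0.002],"yaw":-0.987},{"grip":0,"dp":[0.24,0.055,0.002],"yaw":-0.987}]'
python3 - <<'E'
from h import *
to([.37,.0127,.2816],183.2)
im,d=grab_frame("scene"); t,dt=grab_frame("top"); np.savez("/tmp/g.npz",im=im,d=d,t=t,dt=dt)
s=robot.sense(); R=Ro.from_euler("xyz",s["tool_rot"],degrees=True)
# pole x = -tool x ; pole y = tool... 
px=-R.as_matrix()[:,0]; pz=-R.as_matrix()[:,2]; py=np.cross(pz,px)
o=s["position"]-.020*pz
C=o+.16*px+.012*pz; T=C+.038*py
print("corner,tip",C.round(4),T.round(4))
eye=np.array([.6068,.079,.2736])
for n,i in(("scene",im),("top",t)):
    q=proj(n,[C,T,eye]); print(n,q.round(1).tolist())
u,v=proj("scene",[eye])[0].astype(int)
a=cv2.resize(im[v-50:v+50,u-40:u+90],None,fx=5,fy=5,interpolation=2)
u,v=proj("top",[eye])[0].astype(int); print(u,v)
cv2.imwrite("pics/d.png",a[...,::-1]); print(proj("scene",[eye])[0].astype(int))
b=cv2.resize(t[v-50:v+70,u-60:u+90],None,fx=5,fy=5,interpolation=2); cv2.imwrite("pics/e.png",b[...,::-1])
E
```

```text
time: 6.5
position: [0.3675, 0.0143, 0.2757]
tool_rot: [180.0, -0.2, -176.6]
wrist_force: [0.3, 0.2, -2.1]
finger_gap: 0.0159
grasp_force: 98.5
t 6.5 pos [0.3675 0.0143 0.2757] rot [ 179.97   -0.22 -176.57] F [ 0.3  0.2 -2.1] dp [-0.0024 -0.0018 -0.006 ] yaw 0.0041
corner,tip [0.5277 0.0218 0.268 ] [0.5257 0.0597 0.268 ]
scene [[239.8, 157.8], [227.7, 153.9], [236.4, 133.8]]
top [[226.8, 184.4], [214.6, 185.3], [208.0, 159.5]]
207 159
[236 133]
```

View pics/d.png

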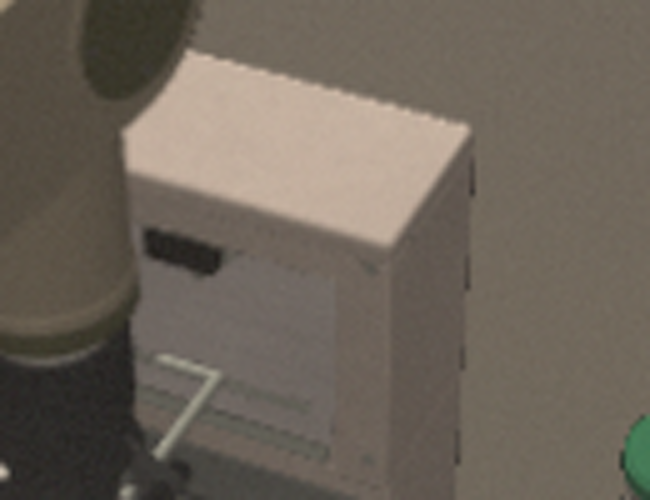

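View pics/e.png

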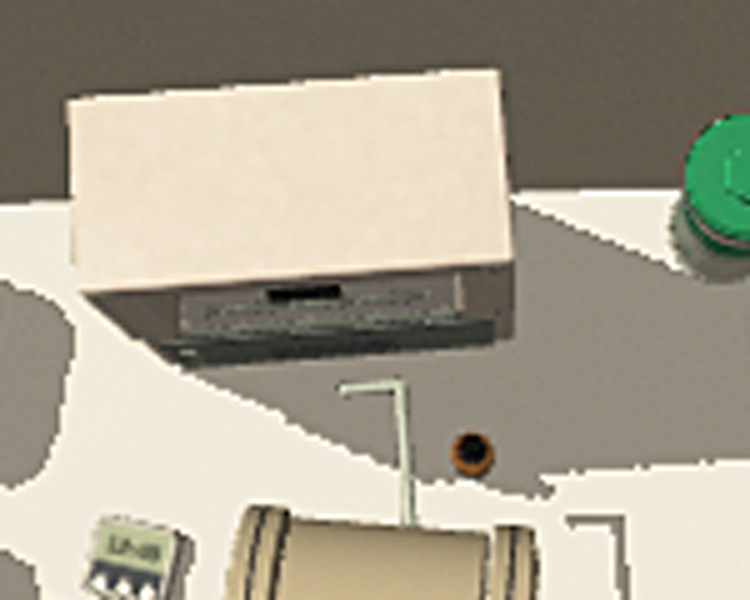

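The crops show the pole held as modelled (scene bend at (217,375), tip (157,357), within 0.5 px of the prediction); the black keeper at (183,252) hides the eye, so its place comes from the cabinet fit. I go in beside the ring.

```bash
python3 -m inch '[{"grip":0,"dp":[-0.02,-0.002,-0.006],"yaw":0.004},{"grip":0,"dp":[-0.04,-0.002,-0.006],"yaw":0.004},{"grip":0,"dp":[-0.06,-0.002,-0.006],"yaw":0.004},{"grip":0,"dp":[-0.075,-0.002,-0.006],"yaw":0.004},{"grip":0,"dp":[-0.0835,-0.002,-0.006],"yaw":0.004},{"grip":0,"dp":[-0.0835,-0.002,-0.006],"yaw":0.004},{"grip":0,"dp":[-0.0835,-0.002,-0.006],"yaw":0.004},{"grip":0,"dp":[-0.0835,-0.002,-0.006],"yaw":0.004}]'
python3 - <<'E'
from h import *
to([.451,.0172,.2816],183.2); to([.451-.0020,.0172+.036,.2816],183.2)
im,d=grab_frame("scene"); s=robot.sense()
kp=proj("scene",[[.581*.9984-.0558*.045,.581*.0558+.045*.9984,.302]]); print("keeper pred",kp, "top",proj("top",[[.5776,.0773,.302]]))
a=cv2.resize(im[105:185,200:300],None,fx=7,fy=7,interpolation=2); cv2.imwrite("pics/f.png",a[...,::-1])
E
```

```text
time: 7.4
position: [0.4516, 0.0158, 0.2842]
tool_rot: [-180.0, -0.0, -177.1]
wrist_force: [-0.5, 0.2, -1.2]
finger_gap: 0.0158
grasp_force: 98.5
t 7.4 pos [0.4516 0.0158 0.2842] rot [-1.8000e+02 -1.0000e-02 -1.7706e+02] F [-0.5  0.2 -1.2] dp [0.0005 0.0014 0.0026] yaw -0.0045
t 7.4 pos [0.4516 0.0158 0.2842] rot [-1.8000e+02 -1.0000e-02 -1.7706e+02] F [-0.5  0.2 -1.2] dp [0.0007 0.0374 0.0026] yaw -0.0045
keeper pred [[231.23249465 132.10264312]] top [[207.72892458 167.11776616]]
```

View pics/f.png

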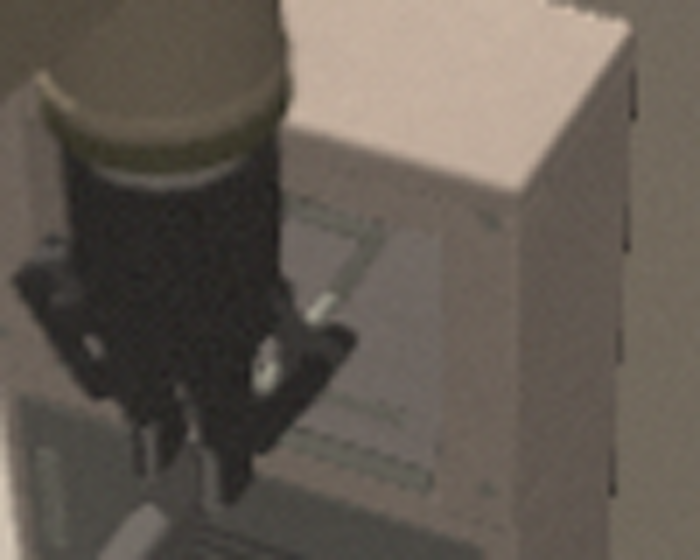

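The prong is inside the opening beside the ring (bend at (375,235)), clear of the flap. Keeper prediction agrees to about a pixel. Now slide sideways into the eye.

```bash
python3 -m inch '[{"grip":0,"dp":[0,0.004,0.003],"yaw":-0.004},{"grip":0,"dp":[0,0.008,0.003],"yaw":-0.004},{"grip":0,"dp":[0,0.012,0.003],"yaw":-0.004},{"grip":0,"dp":[0,0.016,0.003],"yaw":-0.004},{"grip":0,"dp":[0,0.02,0.003],"yaw":-0.004}]'
python3 -m inch '[{"grip":0,"dp":[0,0.004,0],"yaw":0},{"grip":0,"dp":[0,0.008,0],"yaw":0},{"grip":0,"dp":[0,0.012,0],"yaw":0},{"grip":0,"dp":[0,0.016,0],"yaw":0},{"grip":0,"dp":[0,0.017,0],"yaw":0},{"grip":0,"dp":[0,0.017,0],"yaw":0}]'
```

```text
time: 7.95
position: [0.451, 0.0365, 0.2814]
tool_rot: [180.0, 0.0, -176.8]
wrist_force: [0.1, 0.5, -1.4]
finger_gap: 0.0155
grasp_force: 98.5
time: 8.55
position: [0.4501, 0.0532, 0.2813]
tool_rot: [-180.0, 0.0, -176.8]
wrist_force: [-0.3, 0.2, -1.0]
finger_gap: 0.0156
grasp_force: 98.5
```

```bash
python3 -m inch '[{"grip":0,"dp":[0.004,0,0],"yaw":0},{"grip":0,"dp":[0.008,0,0],"yaw":0},{"grip":0,"dp":[0.012,0,0],"yaw":0},{"grip":0,"dp":[0.016,0,0],"yaw":0},{"grip":0,"dp":[0.02,0,0],"yaw":0},{"grip":0,"dp":[0.024,0,0],"yaw":0},{"grip":0,"dp":[0.024,0,0],"yaw":0}]'
python3 - <<'E'
from h import *
F=[]
for n in("scene","top"):
    im,d=grab_frame(n); F.append(im)
    for r in regions_of("flap",n)[:2]:
        P,u,v=pts(n,d,r["region"]); print(n,round(r["confidence"],2),[int(x) for x in r["rect"]])
    P,u,v=pts(n,d); 
    ex=np.array([.9984,.0558]); ey=np.array([-.0558,.9984]); X=P[:,:2]@ex-.581; Y=P[:,:2]@ey-.045; Z=P[:,2]-.17
    m=(abs(Y)<.08)&(X>-.02)&(X<.1)&(Z>.015)&(Z<.125)
    a=np.degrees(0); 
    if m.sum()>20: print(n,m.sum(),"flap angle est",np.percentile(np.arctan2(X[m],Z[m]),[10,25,50,75,90]).round(3))
cv2.imwrite("pics/g.png",cv2.resize(F[0][105:185,190:290],None,fx=7,fy=7,interpolation=2)[...,::-1])
print(robot.sense()["wrist_force"])
E
```

```text
time: 9.25
position: [0.4257, 0.0516, 0.2815]
tool_rot: [-180.0, 0.0, -176.8]
wrist_force: [0.8, -0.5, -0.7]
finger_gap: 0.0158
grasp_force: 98.7
scene 0.78 [218, 124, 264, 176]
scene 1041 flap angle est [0.203 0.288 0.316 0.347 0.385]
top 0.74 [179, 165, 239, 177]
top 257 flap angle est [-0.016  0.262  0.303  0.336  0.359]
[ 0.77049027 -0.05845746  0.06000636]
```

View pics/g.png

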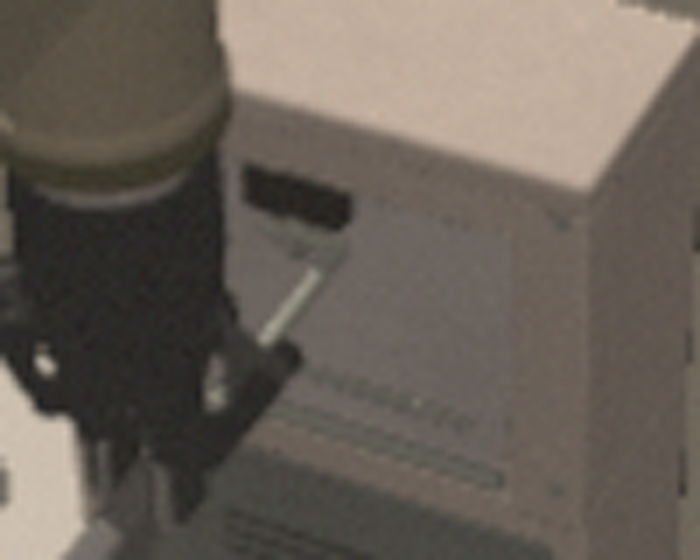

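The prong is through the ring beneath the keeper (bend at (335,250)) and the flap follows: its angle is down to about 0.31. On with the pull in small steps.

```bash
python3 -m inch '[{"grip":0,"dp":[0.003,0,0],"yaw":0},{"grip":0,"dp":[0.006,0,0],"yaw":0},{"grip":0,"dp":[0.009,0,0],"yaw":0},{"grip":0,"dp":[0.012,0,0],"yaw":0},{"grip":0,"dp":[0.014,0,0],"yaw":0},{"grip":0,"dp":[0.014,0,0],"yaw":0}]'
python3 -m inch '[{"grip":0,"dp":[0.001,0,0],"yaw":0},{"grip":0,"dp":[0.002,0,0],"yaw":0},{"grip":0,"dp":[0.003,0,0],"yaw":0},{"grip":0,"dp":[0.003,0,0],"yaw":0}]'
```

```text
time: 10.05
position: [0.4118, 0.0508, 0.2812]
tool_rot: [-180.0, -0.0, -176.8]
wrist_force: [1.8, 0.0, -1.3]
finger_gap: 0.0158
grasp_force: 98.7
time: 10.45
position: [0.4091, 0.0507, 0.2813]
tool_rot: [180.0, -0.0, -176.8]
wrist_force: [0.8, 0.0, -1.5]
finger_gap: 0.0158
grasp_force: 98.7
```

```bash
python3 -m inch '[{"grip":0,"dp":[0.001,0,0],"yaw":0},{"grip":0,"dp":[0.001,0,0],"yaw":0}]'|sed -n 2,4p
python3 -m inch '[{"grip":0,"dp":[0.001,0,0],"yaw":0},{"grip":0,"dp":[0.001,0,0],"yaw":0}]'|sed -n 2,4p
```

```text
position: [0.4081, 0.0507, 0.2813]
tool_rot: [-180.0, -0.0, -176.8]
wrist_force: [1.0, 0.6, -1.7]
position: [0.4071, 0.0506, 0.2813]
tool_rot: [-180.0, 0.0, -176.8]
wrist_force: [2.3, -0.1, -1.2]
```

```bash
for i in 1 2 3; do python3 -m inch '[{"grip":0,"dp":[0.001,0,0],"yaw":0},{"grip":0,"dp":[0.001,0,0],"yaw":0}]'|grep -E "posi|force: \["; done
```

```text
position: [0.4065, 0.0506, 0.2816]
wrist_force: [3.7, 0.8, -0.9]
position: [0.406, 0.0506, 0.2817]
wrist_force: [6.9, 1.2, -2.8]
position: [0.4048, 0.0505, 0.2816]
wrist_force: [5.4, 1.2, -2.2]
```

```bash
python3 -m inch '[{"grip":0,"dp":[0.001,0,0],"yaw":0},{"grip":0,"dp":[0.001,0,0],"yaw":0}]'|grep -E "posi|force: \["
```

```text
position: [0.4034, 0.0504, 0.2814]
wrist_force: [3.8, 1.2, -1.3]
```

```bash
python3 -m inch '[{"grip":0,"dp":[0.001,0,0],"yaw":0},{"grip":0,"dp":[0.001,0,0],"yaw":0}]'|grep -E "posi|force: \["
```

```text
position: [0.402, 0.0503, 0.2812]
wrist_force: [2.8, 0.5, -1.3]
```

```bash
python3 -m inch '[{"grip":0,"dp":[0.001,0,0],"yaw":0},{"grip":0,"dp":[0.001,0,0],"yaw":0}]'|grep -E "posi|force: \["
```

```text
position: [0.4009, 0.0502, 0.2812]
wrist_force: [1.4, 0.5, -2.4]
```

```bash
python3 -m inch '[{"grip":0,"dp":[0.001,0,0],"yaw":0},{"grip":0,"dp":[0.001,0,0],"yaw":0}]'|grep -E "posi|force: \["
```

```text
position: [0.4005, 0.0502, 0.2814]
wrist_force: [4.5, 0.2, -2.1]
```

```bash
python3 -m inch '[{"grip":0,"dp":[0.0008,0,0],"yaw":0},{"grip":0,"dp":[0.0008,0,0],"yaw":0}]'|grep -E "posi|force: \["
```

```text
position: [0.4003, 0.0502, 0.2817]
wrist_force: [8.3, 1.1, -3.8]
```

```bash
python3 -m inch '[{"grip":0,"dp":[0.0006,0,0],"yaw":0},{"grip":0,"dp":[0.0006,0,0],"yaw":0}]'|grep -E "posi|force: \["
```

```text
position: [0.4001, 0.0502, 0.2818]
wrist_force: [11.0, 1.1, -4.6]
```

```bash
python3 -m inch '[{"grip":0,"dp":[0.0005,0,0],"yaw":0},{"grip":0,"dp":[0.0005,0,0],"yaw":0}]'|grep -E "posi|force: \["
```

```text
position: [0.4, 0.0502, 0.2819]
wrist_force: [15.1, 2.3, -3.2]
```

```bash
python3 -m inch '[{"grip":0,"dp":[0.0003,0,0],"yaw":0},{"grip":0,"dp":[0.0003,0,0],"yaw":0}]'|grep -E "posi|force: \["
```

```text
position: [0.4, 0.0503, 0.282]
wrist_force: [14.9, 2.6, -4.3]
```

```bash
python3 -m inch '[{"grip":0,"dp":[0,0,0],"yaw":0},{"grip":0,"dp":[-0.001,0,0],"yaw":0},{"grip":0,"dp":[-0.003,0,0],"yaw":0},{"grip":0,"dp":[-0.005,0,0],"yaw":0},{"grip":0,"dp":[-0.007,0,0],"yaw":0},{"grip":0,"dp":[-0.009,0,0],"yaw":0},{"grip":0,"dp":[-0.0105,0,0],"yaw":0},{"grip":0,"dp":[-0.0105,0,0],"yaw":0}]'
python3 - <<'E'
from h import *
for n in("scene","top"):
    im,d=grab_frame(n)
    P,u,v=pts(n,d); ex=np.array([.9984,.0558]); ey=np.array([-.0558,.9984]); X=P[:,:2]@ex-.581; Y=P[:,:2]@ey-.045; Z=P[:,2]-.17
    m=(abs(Y)<.08)&(X>-.02)&(X<.1)&(Z>.015)&(Z<.125)
    if m.sum()>20: print(n,m.sum(),"flap angle est",np.percentile(np.arctan2(X[m],Z[m]),[10,25,50,75,90]).round(3))
to([.408,.01,.281])
E
```

```text
time: 13.85
position: [0.4085, 0.0507, 0.2812]
tool_rot: [180.0, -0.0, -176.8]
wrist_force: [0.3, -0.4, -1.5]
finger_gap: 0.0155
grasp_force: 98.5
scene 1049 flap angle est [0.023 0.072 0.094 0.121 0.152]
top 329 flap angle est [-0.105  0.065  0.085  0.096  0.11 ]
t 13.95 pos [0.4084 0.0507 0.2812] rot [ 1.8000e+02 -1.0000e-02 -1.7678e+02] F [-0.1 -0.5 -2.5] dp [ 0.0027 -0.0406  0.0002] yaw None
```

Seated and holding shut (flap about 0.08), no load on the hook. Now slip the prong out sideways, then back off.

```bash
python3 -m inch '[{"grip":0,"dp":[0.001,-0.005,0],"yaw":0},{"grip":0,"dp":[0.001,-0.01,0],"yaw":0},{"grip":0,"dp":[0.001,-0.015,0],"yaw":0},{"grip":0,"dp":[0.001,-0.02,0],"yaw":0}]' | grep -E "posi|force: \["
python3 -m inch '[{"grip":0,"dp":[0,-0.005,0],"yaw":0},{"grip":0,"dp":[0,-0.01,0],"yaw":0},{"grip":0,"dp":[0,-0.015,0],"yaw":0},{"grip":0,"dp":[0,-0.02,0],"yaw":0},{"grip":0,"dp":[0,-0.025,0],"yaw":0},{"grip":0,"dp":[0,-0.025,0],"yaw":0}]'
```

```text
position: [0.4086, 0.0301, 0.2813]
wrist_force: [0.8, -0.4, -1.8]
time: 14.95
position: [0.41, 0.0051, 0.2813]
tool_rot: [-180.0, -0.0, -176.8]
wrist_force: [0.3, 0.0, -1.8]
finger_gap: 0.0157
grasp_force: 98.5
```

```bash
python3 -m inch '[{"grip":0,"dp":[0.025,0,0],"yaw":0},{"grip":0,"dp":[0.045,0,0],"yaw":0},{"grip":0,"dp":[0.045,-0.03,0],"yaw":0.14},{"grip":0,"dp":[0.045,-0.065,0],"yaw":0.28},{"grip":0,"dp":[0.045,-0.1,0],"yaw":0.42},{"grip":0,"dp":[0.045,-0.135,0],"yaw":0.56},{"grip":0,"dp":[0.04,-0.17,0],"yaw":0.7},{"grip":0,"dp":[0.037,-0.2,0],"yaw":0.85},{"grip":0,"dp":[0.037,-0.213,0],"yaw":0.987},{"grip":0,"dp":[0.037,-0.213,0],"yaw":0.987}]'
python3 - <<'E'
from h import *
to([.469,-.2125,.10],126.66)
E
```

```text
time: 15.95
position: [0.3849, -0.2104, 0.281]
tool_rot: [-180.0, -0.0, 126.4]
wrist_force: [-0.1, -0.1, -2.5]
finger_gap: 0.0156
grasp_force: 98.6
t 15.95 pos [ 0.3849 -0.2104  0.281 ] rot [-1.7998e+02 -3.0000e-02  1.2639e+02] F [-0.1 -0.1 -2.5] dp [-0.0517  0.0666  0.1809] yaw -0.0048
```

```bash
python3 -m inch '[{"grip":0,"dp":[-0.026,0.033,0],"yaw":0},{"grip":0,"dp":[-0.052,0.067,0.01],"yaw":-0.005},{"grip":0,"dp":[-0.052,0.067,0.05],"yaw":-0.005},{"grip":0,"dp":[-0.052,0.067,0.1],"yaw":-0.005},{"grip":0,"dp":[-0.052,0.067,0.15],"yaw":-0.005},{"grip":0,"dp":[-0.052,0.067,0.2],"yaw":-0.005},{"grip":0,"dp":[-0.052,0.067,0.225],"yaw":-0.005},{"grip":0,"dp":[-0.052,0.067,0.24],"yaw":-0.005},{"grip":0,"dp":[-0.052,0.067,0.246],"yaw":-0.005},{"grip":0,"dp":[-0.052,0.067,0.246],"yaw":-0.005}]'
python3 -m inch '[{"grip":0,"dp":[0,0,0.003],"yaw":0},{"grip":0,"dp":[0,0,0.006],"yaw":0},{"grip":0,"dp":[0,0,0.009],"yaw":0},{"grip":0,"dp":[0,0,0.011],"yaw":0},{"grip":0,"dp":[0,0,0.012],"yaw":0},{"grip":0,"dp":[0,0,0.012],"yaw":0}]'
```

```text
time: 16.95
position: [0.4704, -0.2106, 0.0359]
tool_rot: [180.0, 0.0, 127.0]
wrist_force: [-0.7, -0.1, -1.0]
finger_gap: 0.0154
grasp_force: 98.8
time: 17.55
position: [0.4697, -0.2107, 0.0231]
tool_rot: [-180.0, -0.0, 127.0]
wrist_force: [-0.2, -0.2, -1.6]
finger_gap: 0.0157
grasp_force: 98.7
```

```bash
python3 -m inch '[{"grip":0,"dp":[0,0,0.001],"yaw":0},{"grip":0,"dp":[0,0,0.002],"yaw":0},{"grip":0,"dp":[0,0,0.002],"yaw":0}]'| grep -E "posi|force: \["
python3 -m inch '[{"grip":0,"dp":[0,0,0.001],"yaw":0},{"grip":0,"dp":[0,0,0.0015],"yaw":0},{"grip":0,"dp":[0,0,0.0015],"yaw":0}]'| grep -E "posi|force: \["
```

```text
position: [0.4697, -0.2107, 0.0211]
wrist_force: [0.2, 0.1, -2.4]
position: [0.4699, -0.2108, 0.0199]
wrist_force: [-0.3, 0.3, 0.1]
```

```bash
python3 -m inch '[{"grip":0,"dp":[0,0,0.0005],"yaw":0},{"grip":0,"dp":[0,0,0.0005],"yaw":0}]'| grep -E "posi|force: \["
python3 -m inch '[{"grip":0.15,"dp":[0,0,0],"yaw":0},{"grip":0.25,"dp":[0,0,0],"yaw":0},{"grip":0.4,"dp":[0,0,0],"yaw":0},{"grip":0.5,"dp":[0,0,0],"yaw":0},{"grip":0.6,"dp":[0,0,0],"yaw":0},{"grip":0.6,"dp":[0,0,0],"yaw":0},{"grip":0.6,"dp":[0,0,0],"yaw":0},{"grip":0.6,"dp":[0,0,0],"yaw":0}]' 40
python3 -m inch '[{"grip":0.6,"dp":[0,0,-0.01],"yaw":0},{"grip":0.6,"dp":[0,0,-0.03],"yaw":0},{"grip":0.6,"dp":[0,0,-0.06],"yaw":0},{"grip":0.6,"dp":[0,0,-0.1],"yaw":0},{"grip":0.6,"dp":[0,0,-0.15],"yaw":0},{"grip":0.6,"dp":[0,0,-0.2],"yaw":0},{"grip":0.6,"dp":[0.03,-0.04,-0.23],"yaw":0},{"grip":0.6,"dp":[0.05,-0.06,-0.23],"yaw":0},{"grip":0.6,"dp":[0.06,-0.08,-0.23],"yaw":0},{"grip":0.6,"dp":[0.06,-0.08,-0.23],"yaw":0}]'
python3 - <<'E'
from h import *
F=[]
for n in("scene","top"):
    im,d=grab_frame(n); F.append(im)
    for t in("hook_pole","tape_roll","timer","dropper","dish"):
        for r in regions_of(t,n)[:1]:
            P,u,v=pts(n,d,r["region"])
            if len(P): print(n,t,round(r["confidence"],2),[int(x) for x in r["rect"]],len(P),np.round(np.median(P,0),3))
    P,u,v=pts(n,d); ex=np.array([.9984,.0558]); ey=np.array([-.0558,.9984]); X=P[:,:2]@ex-.581; Y=P[:,:2]@ey-.045; Z=P[:,2]-.17
    m=(abs(Y)<.08)&(X>-.02)&(X<.1)&(Z>.015)&(Z<.125)
    if m.sum()>20: print(n,m.sum(),"flap angle est",np.percentile(np.arctan2(X[m],Z[m]),[10,25,50,75,90]).round(3))
a=cv2.resize(F[0][80:340,150:400],(380,395),interpolation=3); b=cv2.resize(F[1][110:270,140:370],(420,292),interpolation=3)
o=np.zeros((395,800,3),np.uint8); o[:,:380]=a; o[:292,380:]=b; cv2.imwrite("pics/z.png",o[...,::-1])
E
```

```text
position: [0.4699, -0.2108, 0.0199]
wrist_force: [-4.5, 2.3, 5.9]
time: 19.15
position: [0.4698, -0.2108, 0.0193]
tool_rot: [-180.0, -0.0, 127.0]
wrist_force: [0.6, -0.1, 0.3]
finger_gap: 0.0512
grasp_force: 0.0
time: 20.15
position: [0.3682, -0.2113, 0.2507]
tool_rot: [180.0, 0.1, 126.9]
wrist_force: [0.6, 0.7, -1.0]
finger_gap: 0.0515
grasp_force: 0.0
scene hook_pole 0.91 [259, 242, 359, 269] 608 [ 0.454 -0.199  0.021]
scene tape_roll 0.61 [183, 231, 220, 263] 680 [0.365 0.067 0.022]
scene timer 0.85 [158, 200, 188, 225] 395 [0.428 0.226 0.018]
scene dropper 0.45 [245, 210, 256, 233] 191 [ 0.495 -0.024  0.051]
scene dish 0.74 [321, 292, 365, 334] 1200 [ 0.372 -0.373  0.005]
top hook_pole 0.8 [266, 173, 324, 231] 342 [ 0.46  -0.197  0.022]
top tape_roll 0.85 [204, 223, 231, 251] 300 [0.363 0.076 0.025]
top timer 0.56 [165, 210, 182, 229] 297 [0.43  0.236 0.019]
top dropper 0.63 [235, 197, 245, 205] 63 [ 0.498 -0.018  0.059]
top dish 0.55 [341, 217, 353, 222] 81 [ 0.416 -0.413  0.018]
top 321 flap angle est [0.014 0.074 0.085 0.097 0.111]
```

View pics/z.png

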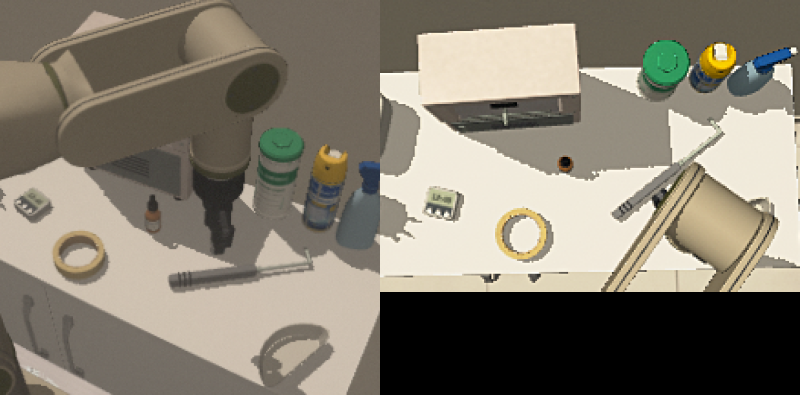

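The pole lies flat and free where it was (scene (170,280)–(310,260)), the flap is shut with its ring now visible in the top view at (507,115), and the small things are unmoved; the gripper touches nothing.

```bash
python3 -c "
from plant import close_job
print(close_job())"
```

```text
the job is handed in; nothing more can be done
None
```

The job is handed in: the flap is shut past its catch and was seated with a pull of about 15 N (highest reading 15.1 N in the pull direction), the pole lies flat where it started, and the small things show no movement in the cameras.

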